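# Secure the globe stand's hinge pin with an R-clip

## Task

Take the orange-tabbed R-clip out of the wooden rack and push its straight leg down through the cross hole in the globe stand's steel hinge pin until the bow springs over the pin, then let go and leave it hanging there upright and fully home. The pin floats endwise, so feel for the hole; press gently, with no more than about 20 N, and leave the jar, the tape roll and the other tools in the rack where they are.

Things in the scene. Friction and masses are not known exactly. Their poses are not given: they have to be found in the camera images.
- stand: Globe stand, fixed. Origin: centre of the underside of its wooden base, 120 (x) x 150 (y) x 12 mm; z up. Two grey cheeks with a lug between fill x = -22 to 22, y = -46 to 0 mm, up to z = 76 mm. A thin brass arm leaves the lug towards -y and rises to z = 135 mm at y = -116 mm. A steel hinge pin lies along y through the cheeks and sticks out to +y.
- pin_face (a point): Point on the pin's axis where the pin leaves the cheek (stand x = 0, y = 0, z = 60 mm); axes as the stand's. The pin is 24 mm in diameter and free all round over the base. Its cross hole runs up and down (along z): 8 mm square, its mouth widened by 1.5 mm on its +x and -x sides but sharp (0.7 mm) on its +y and -y sides.
- pin_mid (a point): Mid-range point of the cross hole on the pin's axis (stand y = 25 mm, z = 60 mm). The pin floats endwise: the true hole centre lies up to 12 mm either way along y of this point. This is NOT measured and must be felt or seen. The pin ends 24 mm beyond the hole's centre. It takes 15 N along y to slide the pin.
- clip: R-clip of 6 mm spring wire, upright in a rack slot, about 70 g. Origin: level with the leg's tip, midway between leg and bow end; z up along the leg, x from leg to bow, y normal to its plane. Straight leg at x = -9 mm. Bow: hinged at a coil at z = 72, end at x = 9, z = 0, waist at x = -2, z = 20, hollow for the pin at z = 32, shoulder at z = 46 mm.
- clip_leg (a point): Lower tip, tapered to a 4 mm flat, of the clip's straight leg (clip x = -9 mm, z = 0). Home it is 28 mm above the bench; leg in the hole, clip's plane square to the pin, either way round. Pushed down, the bow meets the pin about 28 mm above home; the push rises to some 3 to 12 N, falls once the tip is about 12 mm above home, where the bow springs over; past home the push rises again.
- clip_tab (a point): Centre of the clip's orange tab, 24 (x) x 12 (y) x 30 mm (clip x = 0.5 mm, z = 76 to 106 mm), to be pinched across y from above.
- rack: Light wooden block, fixed, 150 (x) x 52 (y) x 46 (z) mm; origin: centre of the underside. Three slots open upwards, 28 (x) x 8.5 (y) mm, 36 mm deep, centred at x = -48, 0 and 48 mm; one tool stands loosely in each, in any order, with x along the rack's x. The clip's tip stands on the slot's floor at z = 10 mm.
- scraper: bystander in the rack: flat steel blade with blue handle, 24 x 14 x 100 mm, origin at the lower end
- template: bystander in the rack: flat dark steel strip 24 x 6 x 86 mm, origin at the lower end
- jar: bystander on the bench: jar with red lid, 52 mm in diameter, 75 mm high, origin: centre of the underside
- tape: bystander on the bench: green roll, 72 mm outside, 24 mm high, lying flat, origin: centre of the underside
Things that resemble listed ones, but are neither listed nor needed, are in the scene too. Several things have the shape of the stand; the one meant has the colours described above.

How it is judged:
By the outcome, as a careful person would: the job done as asked, in the order asked, and still so for the second after the job is handed in, with the robot touching nothing.
It also fails if it takes over 64 s, if anything falls off the work surface, if the arm or the gripper's body presses on something with over 40 N, if the wrist force passes 120 N, or if a joint passes its speed limit or range.

## Robot

A 7-joint arm with a two-finger parallel gripper is mounted at the origin on the work surface. World frame = base frame: x ahead of the robot, y to its left, z up, the work surface at z = 0. Lengths are in mm, angles in rad, forces in N, time in s.
With the tool pointing down it reaches from about 425 to 875 mm from the base axis. Payload 8.4 kg.
Tool frame: the origin (TCP) lies midway between the tips of the shut fingers; the grasp point (between the pads) lies 19 mm behind it (ctrl.grasp_offset is the distance from the TCP to the grasp point, in mm); z points along the fingers, y is the line along which they close (so a half turn about z gives the same grasp; the last joint's range is limited). The gripper opens to 87 mm and grips with 3 to 60 N. Pads are 19 mm wide; open, the fingers measure 117 mm over their backs; the gripper's body (75 mm by 190 mm) begins 51 mm behind the grasp point.
Start: joints at [1.108, 0.333, 0.04, 1.465, -0.013, 1.343, -0.059], TCP at [231.264, -607.437, 222.546] pointing down, gripper open.
Joint ranges: [-2.58, 2.58], [-0.38, 2.09], [-1.3, 1.39], [0.25, 2.4], [-1.5, 4.64], [0.08, 2.09], [-2.65, 2.65]. Speed limits (rad/s): [2.22, 2.22, 2.79, 2.79, 3.14, 3.14, 3.14].

## Interface

Orientations are given as a 3x3 rotation matrix whose columns are the frame's x, y, z axes.
In Python, from workcell import ctrl gives the robot as it stands. The module is installed in compiled form; this text tells all that it offers.
- The arm moves only by the tool servo_tool, never from a script. Its argument "moves" is a list of rows, each an object of numbers: "ax", "ay", "az": the turn, a rotation vector about the tool's x, y, z each as a share of 180 degrees, from -1 to 1; "x", "y", "z": the shift along the tool's x, y, z each as a share of 200 mm, from -1 to 1; "fingers": the closure, from 0 (fully open) to 1 (shut). In form: [{"ax": .., "ay": .., "az": .., "x": .., "y": .., "z": .., "fingers": ..}, ...]. A call has 1 to 8 rows; each row is the pose to reach, as a shift and turn from the pose commanded when the call began, along the tool's axes at that moment, turning the shorter way round; what a row does not reach only later rows make up. A row lasts 1/12 s, in which the tool goes at most 41.7 mm and 7.16 degrees, less where a joint would pass 70% of its speed; a pose out of reach is approached as far as the arm can. A call with a number of a shift or a turn outside -1 to 1 is refused whole. A call with a gripper value outside its range is refused whole. The fingers move at their own pace and stop on an object; the grip force is fixed at half the most. Time passes only in rows, so rows that repeat a pose let the fingers close. It gives the time, the measured TCP pose, the force, the opening and the grip force at its end, in the units of the state.
- ctrl.get_state(): the state, without advancing time (a new reading comes with each control period).
- ctrl.get_image(name): name is "side" or "top" or "wrist"; returns the picture (420x560x3 uint8, red, green, blue); there is no depth.
- ctrl.camera_params(name): a dict with "fx", "fy", "cx", "cy" (pixels), "world_to_cam" (4x4, takes a point from world to camera coordinates). Camera axes: x right, y down, z forward; pixel columns grow to the right and rows downward; lengths in mm; the calibration is good to about 2 mm. A picture is of the moment at which its call begins: read the wrist's pose just before it. camera_params takes no time and is no camera call; for the wrist camera it gives the pose at the moment of the call.
- ctrl.job_done(): hands the job in; it is judged then, once.
The state is a dict: "time_s": time; "joint_positions": joint angles; "joint_vel": joint speeds; "joint_efforts": joint torques, N m; "eef_pos": TCP position; "tool_rot": TCP orientation; "ft_force": force on the tool from outside, world axes, zero at the start; "ft_torque": the same for the moment, N m; "finger_gap": finger opening in mm; "finger_force": force on a finger pad.
Only numpy, scipy, OpenCV 4.12 (cv2) and the standard library are available. Lean on these libraries where they do the work, as an engineer would, in place of code of your own. Each camera call takes 0.05 s, during which the arm holds its last target. There are 200 camera calls.

## Working session

There is one attempt and no reset: what is moved stays moved. The work goes in short steps, Python scripts to look and compute and a tool call to move; the robot and the scene stay as the last step left them, time stands still between calls to the robot, and variables do not carry over. Pictures are saved under pics/ and viewed, at most 10 in all, crops included, and the job is handed in when it is done.

Besides the shell and the picture viewer there is one more tool, called after "Call:" in YAML: its name, and indented under it one key for each argument. servo_tool: Moves the arm, as the interface text tells. Shift numbers are shares of 200 mm and turn numbers shares of 180 degrees, none past 1 either way. Its arguments: {"type":"object","properties":{"moves":{"type":"array","items":{"type":"object","properties":{"ax":{"type":"number"},"ay":{"type":"number"},"az":{"type":"number"},"x":{"type":"number"},"y":{"type":"number"},"z":{"type":"number"},"fingers":{"type":"number"}}}}},"required":["moves"]}

```bash
mkdir -p pics; cat > h.py <<'E'
import numpy as np, cv2
from workcell import ctrl
def grab(n,f):
    P=ctrl.camera_params(n); im=ctrl.get_image(n); cv2.imwrite('pics/'+f,im[:,:,::-1]); return im,P
def ray(P,u,v):
    M=np.array(P['world_to_cam']);R=M[:3,:3];t=M[:3,3]
    d=R.T@np.array([(u-P['cx'])/P['fx'],(v-P['cy'])/P['fy'],1]);return -R.T@t,d
def onz(P,u,v,z):
    o,d=ray(P,u,v);return (o+d*(z-o[2])/d[2]).round(1)
def proj(P,p):
    M=np.array(P['world_to_cam']);c=M[:3,:3]@np.array(p,float)+M[:3,3];return np.array([P['fx']*c[0]/c[2]+P['cx'],P['fy']*c[1]/c[2]+P['cy']]).round(1)
def tri(P1,a,P2,b):
    o1,d1=ray(P1,*a);o2,d2=ray(P2,*b);A=np.c_[d1,-d2];s=np.linalg.lstsq(A,o2-o1,rcond=None)[0]
    p,q=o1+s[0]*d1,o2+s[1]*d2;return ((p+q)/2).round(1),np.linalg.norm(p-q).round(1)
E
python3 - <<'E'
from h import *
a,P=grab('side','side0.png');b,Q=grab('top','top0.png')
cv2.imwrite('pics/both0.png',cv2.resize(np.hstack([a,b])[:,:,::-1],(800,300)))
for p in(P,Q):print({k:np.array(v).round(2).tolist() for k,v in p.items()})
s=ctrl.get_state();print(s['time_s'],np.round(s['tool_rot'],3).tolist(),s['finger_gap'],ctrl.grasp_offset,s['ft_force'])
E
```

```text
{'fx': 508.03, 'fy': 508.03, 'cx': 288.81, 'cy': 211.65, 'world_to_cam': [[0.92, -0.39, -0.01, -501.68], [-0.25, -0.56, -0.79, 214.92], [0.3, 0.73, -0.62, 668.1], [0.0, 0.0, 0.0, 1.0]]}
{'fx': 398.53, 'fy': 398.53, 'cx': 278.63, 'cy': 212.57, 'world_to_cam': [[-0.03, -1.0, 0.03, 26.21], [-0.99, 0.02, -0.15, 558.89], [0.15, -0.03, -0.99, 648.44], [0.0, 0.0, 0.0, 1.0]]}
0.1 [[0.935, 0.356, -0.001], [0.356, -0.935, 0.001], [-0.0, -0.001, -1.0]] 86.73701739081604 18.700000000000003 [-0.19376819  0.49482018 -0.08168475]
```

View pics/top0.png

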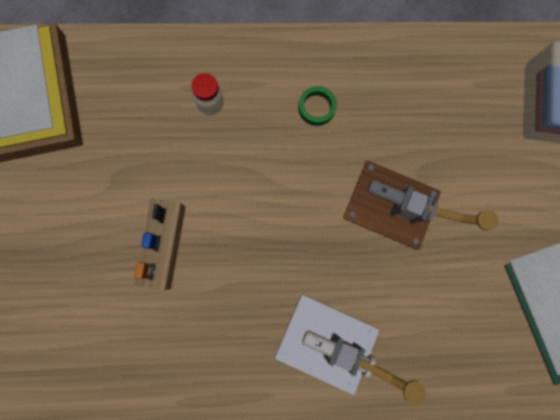

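View pics/side0.png

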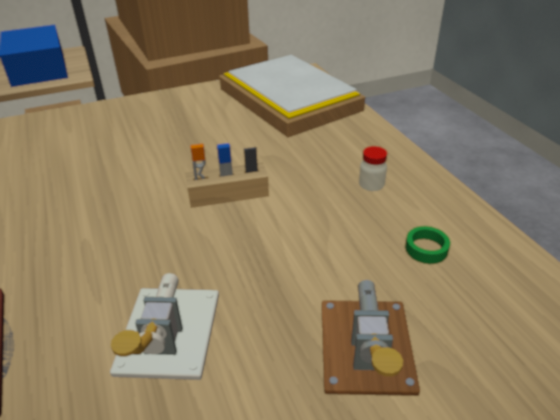

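Pictures show: candidates for the stand are the wooden base with grey cheeks and steel pin (top 393,203; side 368,340) and the white-base decoy (top 328,344; side 165,330). Candidates for the clip are the orange tab (top 141,270; side 198,153), the blue scraper (150,240) and the dark template (158,213). I choose the wooden-base stand and the orange tab, and check both in one crop.

```bash
cat > a.py <<'E'
from h import *
a=cv2.imread('pics/top0.png');b=cv2.imread('pics/side0.png')
T=ctrl.camera_params('top');S=ctrl.camera_params('side')
c=lambda im,x,y,w,h:cv2.resize(im[y:y+h,x:x+w],(400,300),interpolation=cv2.INTER_CUBIC)
cv2.imwrite('pics/crop1.png',np.vstack([np.hstack([c(a,125,190,120,90+10)[:300],c(a,340,155,120,100)]),np.hstack([c(b,180,135,96,72),c(b,310,270,120,120)])]))
def blob(im,lo,hi,win):
    x,y,w,h=win;m=np.zeros(im.shape[:2],np.uint8);m[y:y+h,x:x+w]=cv2.inRange(cv2.cvtColor(im,cv2.COLOR_BGR2HSV),lo,hi)[y:y+h,x:x+w]
    k=max(cv2.findContours(m,0,2)[0],key=cv2.contourArea);return k
for n,im,w in(('top',a,(125,190,60,100)),('side',b,(180,135,40,40))):
    k=blob(im,(4,180,120),(16,255,255),w);print(n,cv2.minAreaRect(k),cv2.boundingRect(k))
k=blob(a,(0,60,20),(14,255,125),(330,145,130,120));k=cv2.convexHull(k);q=cv2.boxPoints(cv2.minAreaRect(k));print('base',q.tolist());print([onz(T,*p,12).tolist() for p in q])
k=cv2.approxPolyDP(k,8,True)[:,0];print(k.tolist())
k=cv2.convexHull(blob(b,(0,60,20),(14,255,125),(310,290,120,110)));k=cv2.approxPolyDP(k,6,True)[:,0];print('side',k.tolist(),[onz(S,*p,12).tolist() for p in k.astype(float)])
E
python3 a.py
```

```text
top ((139.25001525878906, 269.2500305175781), (6.079599857330322, 12.551432609558105), 11.309932708740234) (136, 263, 8, 13)
side ((197.47998046875, 151.86000061035156), (15.414929389953613, 11.737972259521484), 81.8698959350586) (191, 144, 13, 17)
base [[340.97540283203125, 218.6501922607422], [365.86151123046875, 158.69725036621094], [444.30731201171875, 191.25965881347656], [419.42120361328125, 251.2126007080078]]
[[550.5, -101.6, 12.0], [662.2, -154.0, 12.0], [597.3, -296.6, 12.0], [487.9, -240.9, 12.0]]
[[366, 160], [440, 192], [420, 248], [344, 218]]
side [[342, 303], [401, 304], [416, 394], [325, 391], [324, 335]] [[576.4, -126.3, 12.0], [654.5, -162.4, 12.0], [590.7, -294.2, 12.0], [489.5, -245.9, 12.0], [526.5, -168.0, 12.0]]
```

View pics/crop1.png

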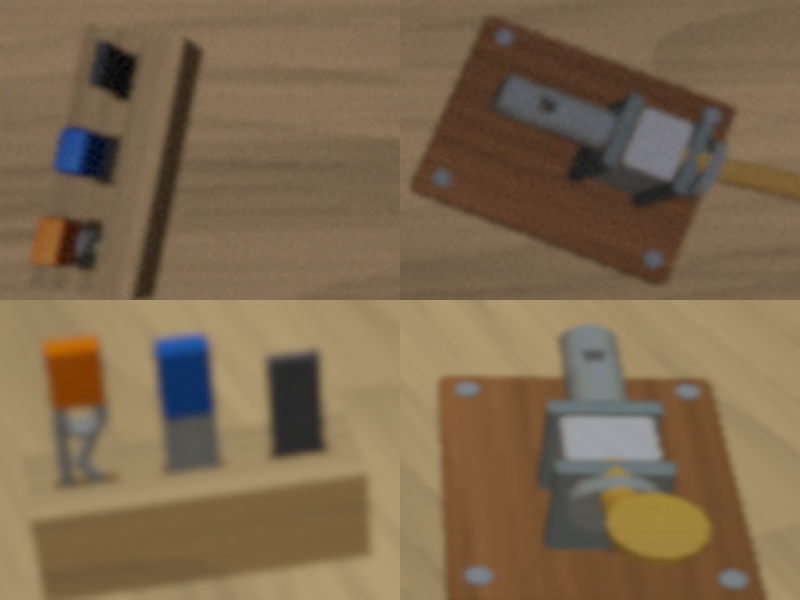

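Crop: orange tab on the bent-wire clip (leg at left in the side view), beside the blue scraper and dark template. The wooden stand has a grey steel pin, with the dark hole at top ≈(384.4,189.7) and side ≈(368,292).

```bash
cat > b.py <<'E'
from h import *
T=ctrl.camera_params('top');S=ctrl.camera_params('side')
print('hole',tri(T,(384.4,189.7),S,(367.9,292)),onz(T,384.4,189.7,71),onz(S,367.9,292,71))
# crop->px
t=lambda x,y:(125+x*.3,190+y/3); s=lambda x,y:(180+x*.24,135+(y-300)*.24)
# tab top face, z=116 ; side tab top edge
print('tabtop top',onz(T,*t(51,240),116),'side',onz(S,*s(72,342),116), 'scr',onz(T,*t(71,150),110))
# rack top edge corners far: top view right edge top corner (187,40)->z46
for p in((187,40),(92,28),(135,298)):print('rack46',onz(T,*t(*p),46))
for p in((30,518),(368,475)):print('rack46 side',onz(S,*s(*p),46))
for p in((42,598),(368,555)):print('rack0 side',onz(S,*s(*p),0))
# base corners
u=lambda x,y:(340+(x-400)*.3,155+y/3); v=lambda x,y:(310+(x-400)*.3,270+(y-300)*.4)
for p in((487,17),(735,107),(663,283),(413,187)):print('base',onz(T,*u(*p),12))
for p in((440,379),(708,379),(765,600),(445,600)):print('baseS',onz(S,*v(*p),12))
for p in((505,37),(714,115),(653,259),(441,178)):print('screw',onz(T,*u(*p),12))
for p in((467,389),(688,391),(733,579),(478,576)):print('screwS',onz(S,*v(*p),12))
E
python3 b.py
```

```text
hole (array([ 590.5, -167.1,   69.4]), np.float64(0.0)) [ 590.2 -166.6   71. ] [ 589.7 -168.3   71. ]
tabtop top [465.5 224.8 116. ] side [465.6 224.  116. ] scr [511.  218.7 110. ]
rack46 [578.7 179.9  46. ]
rack46 [586.7 228.6  46. ]
rack46 [434.  204.2  46. ]
rack46 side [433.1 204.8  46. ]
rack46 side [579.8 176.4  46. ]
rack0 side [433.2 207.8   0. ]
rack0 side [579.3 179.2   0. ]
base [ 658.4 -154.3   12. ]
base [ 598.5 -289.5   12. ]
base [ 491.3 -240.2   12. ]
base [ 552.8 -107.1   12. ]
baseS [ 550.8 -112.2   12. ]
baseS [ 658.9 -159.3   12. ]
baseS [ 597.8 -291.3   12. ]
baseS [ 488.4 -243.9   12. ]
screw [ 645.4 -163.6   12. ]
screw [ 593.7 -277.3   12. ]
screw [ 505.9 -235.9   12. ]
screw [ 557.9 -122.8   12. ]
screwS [ 558.2 -123.8   12. ]
screwS [ 645.8 -163.6   12. ]
screwS [ 593.6 -276.5   12. ]
screwS [ 505.9 -236.6   12. ]
```

Call:
servo_tool:
  moves:
    - {"x": 0.98,"y": -0.55,"az": 0.174}
    - {"x": 0.98,"y": -0.55,"az": 0.174}
    - {"x": 0.98,"y": -0.55,"az": 0.174}
    - {"x": 0.98,"y": -0.55,"az": 0.174}
    - {"x": 0.98,"y": -0.55,"az": 0.174}
    - {"x": 0.98,"y": -0.55,"az": 0.174}
    - {"x": 0.98,"y": -0.55,"az": 0.174}

```text
invalid input
```

Call:
servo_tool:
  moves:
    - {"x": 0.28,"y": -0.99}
    - {"x": 0.28,"y": -0.99}
    - {"x": 0.28,"y": -0.99}
    - {"x": 0.28,"y": -0.99}
    - {"x": 0.28,"y": -0.99}
    - {"x": 0.28,"y": -0.99}

```text
invalid input
```

Call:
servo_tool:
  moves:
    - {"x": 0.0,"y": -0.97}
    - {"x": 0.0,"y": -0.97}
    - {"x": 0.0,"y": -0.97}
    - {"x": 0.0,"y": -0.97}
    - {"x": 0.0,"y": -0.97}
    - {"x": 0.0,"y": -0.97}

```text
invalid input
```

Call:
servo_tool:
  moves:
    - {"x": -0.27,"y": -0.91}
    - {"x": -0.27,"y": -0.91}
    - {"x": -0.27,"y": -0.91}
    - {"x": -0.27,"y": -0.91}
    - {"x": -0.27,"y": -0.91}
    - {"x": -0.27,"y": -0.91}

```text
invalid input
```

Call:
servo_tool:
  moves:
    - {"ax": 0,"ay": 0,"az": 0.174,"x": 0.98,"y": -0.55,"z": 0,"fingers": 0}
    - {"ax": 0,"ay": 0,"az": 0.174,"x": 0.98,"y": -0.55,"z": 0,"fingers": 0}
    - {"ax": 0,"ay": 0,"az": 0.174,"x": 0.98,"y": -0.55,"z": 0,"fingers": 0}
    - {"ax": 0,"ay": 0,"az": 0.174,"x": 0.98,"y": -0.55,"z": 0,"fingers": 0}
    - {"ax": 0,"ay": 0,"az": 0.174,"x": 0.98,"y": -0.55,"z": 0,"fingers": 0}
    - {"ax": 0,"ay": 0,"az": 0.174,"x": 0.98,"y": -0.55,"z": 0,"fingers": 0}
    - {"ax": 0,"ay": 0,"az": 0.174,"x": 0.98,"y": -0.55,"z": 0,"fingers": 0}

```text
time_s: 0.68
eef_pos: [380.2, -429.2, 222.4]
tool_rot: [[0.985, -0.173, 0.002], [-0.173, -0.985, 0.002], [0.001, -0.002, -1.0]]
ft_force: [0.3, -0.2, 0.5]
finger_gap: 86.7
finger_force: 0.0
```

Call:
servo_tool:
  moves:
    - {"ax": 0,"ay": 0,"az": 0,"x": 0.26,"y": -0.99,"z": 0,"fingers": 0}
    - {"ax": 0,"ay": 0,"az": 0,"x": 0.26,"y": -0.99,"z": 0,"fingers": 0}
    - {"ax": 0,"ay": 0,"az": 0,"x": 0.26,"y": -0.99,"z": 0,"fingers": 0}
    - {"ax": 0,"ay": 0,"az": 0,"x": 0.26,"y": -0.99,"z": 0,"fingers": 0}
    - {"ax": 0,"ay": 0,"az": 0,"x": 0.26,"y": -0.99,"z": 0,"fingers": 0}
    - {"ax": 0,"ay": 0,"az": 0,"x": 0.26,"y": -0.99,"z": 0,"fingers": 0}

```text
time_s: 1.18
eef_pos: [465.9, -241.8, 222.6]
tool_rot: [[0.985, -0.172, 0.001], [-0.172, -0.985, 0.003], [0.001, -0.003, -1.0]]
ft_force: [1.5, 1.4, -0.5]
finger_gap: 87.5
finger_force: 0.0
```

Call:
servo_tool:
  moves:
    - {"ax": 0,"ay": 0,"az": 0,"x": 0,"y": -0.97,"z": 0,"fingers": 0}
    - {"ax": 0,"ay": 0,"az": 0,"x": 0,"y": -0.97,"z": 0,"fingers": 0}
    - {"ax": 0,"ay": 0,"az": 0,"x": 0,"y": -0.97,"z": 0,"fingers": 0}
    - {"ax": 0,"ay": 0,"az": 0,"x": 0,"y": -0.97,"z": 0,"fingers": 0}
    - {"ax": 0,"ay": 0,"az": 0,"x": 0,"y": -0.97,"z": 0,"fingers": 0}
    - {"ax": 0,"ay": 0,"az": 0,"x": 0,"y": -0.97,"z": 0,"fingers": 0}

```text
time_s: 1.68
eef_pos: [498.4, -52.6, 222.7]
tool_rot: [[0.985, -0.174, 0.001], [-0.174, -0.985, 0.002], [0.0, -0.002, -1.0]]
ft_force: [-0.8, 1.0, -0.5]
finger_gap: 87.2
finger_force: 0.0
```

Call:
servo_tool:
  moves:
    - {"ax": 0,"ay": 0,"az": 0,"x": -0.27,"y": -0.91,"z": 0,"fingers": 0}
    - {"ax": 0,"ay": 0,"az": 0,"x": -0.27,"y": -0.91,"z": 0,"fingers": 0}
    - {"ax": 0,"ay": 0,"az": 0,"x": -0.27,"y": -0.91,"z": 0,"fingers": 0}
    - {"ax": 0,"ay": 0,"az": 0,"x": -0.27,"y": -0.91,"z": 0,"fingers": 0}
    - {"ax": 0,"ay": 0,"az": 0,"x": -0.27,"y": -0.91,"z": 0,"fingers": 0}
    - {"ax": 0,"ay": 0,"az": 0,"x": -0.27,"y": -0.91,"z": 0,"fingers": 0}

```text
time_s: 2.18
eef_pos: [476.6, 135.1, 222.7]
tool_rot: [[0.985, -0.174, -0.0], [-0.174, -0.985, 0.002], [-0.0, -0.002, -1.0]]
ft_force: [-0.1, -1.2, -0.3]
finger_gap: 86.9
finger_force: 0.0
```

Call:
servo_tool:
  moves:
    - {"ax": 0,"ay": 0,"az": 0,"x": -0.135,"y": -0.43,"z": 0,"fingers": 0}
    - {"ax": 0,"ay": 0,"az": 0,"x": -0.135,"y": -0.43,"z": 0,"fingers": 0}
    - {"ax": 0,"ay": 0,"az": 0,"x": -0.135,"y": -0.43,"z": 0,"fingers": 0}
    - {"ax": 0,"ay": 0,"az": 0,"x": -0.135,"y": -0.43,"z": 0,"fingers": 0}
    - {"ax": 0,"ay": 0,"az": 0,"x": -0.135,"y": -0.43,"z": 0,"fingers": 0}

```text
time_s: 2.6
eef_pos: [467.1, 218.5, 222.2]
tool_rot: [[0.983, -0.181, -0.001], [-0.181, -0.983, -0.0], [-0.001, 0.001, -1.0]]
ft_force: [0.7, -0.4, -0.1]
finger_gap: 87.2
finger_force: 0.0
```

```bash
cat > c.py <<'E'
from h import *
im,P=grab('wrist','w1.png')
hsv=cv2.cvtColor(im,cv2.COLOR_RGB2HSV);m=cv2.inRange(hsv,(4,170,90),(17,255,255))
k=max(cv2.findContours(m,0,2)[0],key=cv2.contourArea);r=cv2.minAreaRect(k);print(r,cv2.boundingRect(k))
print([onz(P,*p,116) for p in cv2.boxPoints(r)],ctrl.get_state()['eef_pos'])
print(np.round(P['world_to_cam'],2).tolist(), proj(P,(465.5,224.5,116)))
E
python3 c.py
```

```text
((271.0, 206.0), (34.0, 14.0), 90.0) (264, 189, 15, 35)
[array([482.2, 229.6, 116. ]), array([480.2, 218.6, 116. ]), array([451.7, 223.9, 116. ]), array([453.8, 235.3, 116. ])] [467.36141511 217.65906587 222.20283893]
[[-0.18, -0.98, 0.0, 300.28], [-0.94, 0.17, 0.29, 364.23], [-0.29, 0.05, -0.96, 514.5], [0.0, 0.0, 0.0, 1.0]] [274.2 207.5]
```

View pics/w1.png

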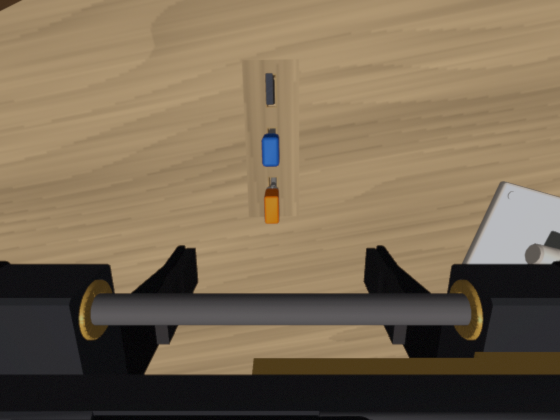

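Wrist picture: rack upright in the image, orange tab at (271,206), fingers straddle it and its plane lines up with the tool. Centre it and descend part way.

Call:
servo_tool:
  moves:
    - {"ax": 0,"ay": 0,"az": 0,"x": -0.016,"y": -0.042,"z": 0.15,"fingers": 0}
    - {"ax": 0,"ay": 0,"az": 0,"x": -0.016,"y": -0.042,"z": 0.3,"fingers": 0}
    - {"ax": 0,"ay": 0,"az": 0,"x": -0.016,"y": -0.042,"z": 0.4,"fingers": 0.0}
    - {"ax": 0,"ay": 0,"az": 0,"x": -0.016,"y": -0.042,"z": 0.4,"fingers": 0.0}
    - {"ax": 0,"ay": 0,"az": 0,"x": -0.016,"y": -0.042,"z": 0.4,"fingers": 0}
    - {"ax": 0,"ay": 0,"az": 0,"x": -0.016,"y": -0.042,"z": 0.4,"fingers": 0}

```text
time_s: 3.15
eef_pos: [466.3, 227.5, 143.9]
tool_rot: [[0.983, -0.183, 0.001], [-0.183, -0.983, 0.0], [0.001, -0.001, -1.0]]
ft_force: [0.1, 1.1, 0.1]
finger_gap: 87.0
finger_force: 0.0
```

```bash
sed -i 's/w1.png/w2.png/' c.py; python3 c.py
```

```text
((281.5, 238.0), (48.0, 19.0), 90.0) (272, 214, 20, 49)
[array([484.4, 229.8, 116. ]), array([482.4, 219. , 116. ]), array([452.2, 224.3, 116. ]), array([454.3, 235.7, 116. ])] [466.431771   227.91671382 144.27579691]
[[-0.18, -0.98, -0.0, 310.17], [-0.94, 0.18, 0.29, 384.83], [-0.29, 0.05, -0.96, 437.74], [0.0, 0.0, 0.0, 1.0]] [286.8 242.1]
```

Call:
servo_tool:
  moves:
    - {"ax": 0,"ay": 0,"az": 0,"x": -0.005,"y": 0,"z": 0.15,"fingers": 0}
    - {"ax": 0,"ay": 0,"az": 0,"x": -0.005,"y": 0,"z": 0.31,"fingers": 0}
    - {"ax": 0,"ay": 0,"az": 0,"x": -0.005,"y": 0,"z": 0.31,"fingers": 0.3}
    - {"ax": 0,"ay": 0,"az": 0,"x": -0.005,"y": 0,"z": 0.31,"fingers": 0.6}
    - {"ax": 0,"ay": 0,"az": 0,"x": -0.005,"y": 0,"z": 0.31,"fingers": 0.8}
    - {"ax": 0,"ay": 0,"az": 0,"x": -0.005,"y": 0,"z": 0.31,"fingers": 1}
    - {"ax": 0,"ay": 0,"az": 0,"x": -0.005,"y": 0,"z": 0.31,"fingers": 1}
    - {"ax": 0,"ay": 0,"az": 0,"x": -0.005,"y": 0,"z": 0.31,"fingers": 1}

```text
time_s: 3.87
eef_pos: [465.0, 228.7, 81.9]
tool_rot: [[0.983, -0.182, 0.002], [-0.182, -0.983, 0.001], [0.002, -0.001, -1.0]]
ft_force: [-0.1, -0.4, -0.1]
finger_gap: 54.7
finger_force: 0.0
```

Call:
servo_tool:
  moves:
    - {"ax": 0,"ay": 0,"az": 0,"x": 0,"y": 0,"z": 0,"fingers": 1}
    - {"ax": 0,"ay": 0,"az": 0,"x": 0,"y": 0,"z": 0,"fingers": 1}
    - {"ax": 0,"ay": 0,"az": 0,"x": 0,"y": 0,"z": 0,"fingers": 1}
    - {"ax": 0,"ay": 0,"az": 0,"x": 0,"y": 0,"z": 0,"fingers": 1}

```text
time_s: 4.2
eef_pos: [464.2, 228.4, 80.6]
tool_rot: [[0.983, -0.182, 0.0], [-0.182, -0.983, 0.0], [-0.0, -0.0, -1.0]]
ft_force: [-0.3, 0.0, -0.1]
finger_gap: 28.3
finger_force: 0.0
```

Call:
servo_tool:
  moves:
    - {"ax": 0,"ay": 0,"az": 0,"x": 0.003,"y": 0.005,"z": 0,"fingers": 1}
    - {"ax": 0,"ay": 0,"az": 0,"x": 0.003,"y": 0.005,"z": 0,"fingers": 1}
    - {"ax": 0,"ay": 0,"az": 0,"x": 0.003,"y": 0.005,"z": 0,"fingers": 1}
    - {"ax": 0,"ay": 0,"az": 0,"x": 0.003,"y": 0.005,"z": 0,"fingers": 1}
    - {"ax": 0,"ay": 0,"az": 0,"x": 0.003,"y": 0.005,"z": 0,"fingers": 1}
    - {"ax": 0,"ay": 0,"az": 0,"x": 0.003,"y": 0.005,"z": 0,"fingers": 1}

```text
time_s: 4.7
eef_pos: [464.5, 227.3, 80.5]
tool_rot: [[0.983, -0.182, -0.0], [-0.182, -0.983, -0.0], [-0.0, 0.0, -1.0]]
ft_force: [0.2, 0.6, 0.3]
finger_gap: 11.4
finger_force: 30.0
```

Call:
servo_tool:
  moves:
    - {"ax": 0,"ay": 0,"az": 0,"x": 0,"y": 0,"z": -0.06,"fingers": 1}
    - {"ax": 0,"ay": 0,"az": 0,"x": 0,"y": 0,"z": -0.15,"fingers": 1}
    - {"ax": 0,"ay": 0,"az": 0,"x": 0,"y": 0,"z": -0.3,"fingers": 1}
    - {"ax": 0,"ay": 0,"az": 0,"x": 0,"y": 0,"z": -0.5,"fingers": 1}
    - {"ax": 0,"ay": 0,"az": 0,"x": 0,"y": 0,"z": -0.65,"fingers": 1}
    - {"ax": 0,"ay": 0,"az": 0,"x": 0,"y": 0,"z": -0.7,"fingers": 1}
    - {"ax": 0,"ay": 0,"az": 0,"x": 0,"y": 0,"z": -0.7,"fingers": 1}

```text
time_s: 5.28
eef_pos: [465.9, 228.3, 224.2]
tool_rot: [[0.983, -0.182, 0.005], [-0.182, -0.983, 0.002], [0.005, -0.003, -1.0]]
ft_force: [0.2, 0.4, -1.5]
finger_gap: 11.6
finger_force: 30.0
```

Call:
servo_tool:
  moves:
    - {"ax": 0,"ay": 0,"az": 0,"x": 0.1,"y": 0.15,"z": 0,"fingers": 1}
    - {"ax": 0,"ay": 0,"az": 0,"x": 0.2,"y": 0.33,"z": 0,"fingers": 1}
    - {"ax": 0,"ay": 0,"az": 0,"x": 0.3,"y": 0.51,"z": 0,"fingers": 1}
    - {"ax": 0,"ay": 0,"az": 0,"x": 0.4,"y": 0.69,"z": 0,"fingers": 1}
    - {"ax": 0,"ay": 0,"az": 0,"x": 0.5,"y": 0.85,"z": 0,"fingers": 1}
    - {"ax": 0,"ay": 0,"az": 0,"x": 0.5,"y": 0.92,"z": 0,"fingers": 1}

```text
time_s: 5.78
eef_pos: [530.4, 21.4, 218.4]
tool_rot: [[0.982, -0.189, -0.002], [-0.189, -0.982, -0.002], [-0.002, 0.002, -1.0]]
ft_force: [-1.1, -0.9, -1.3]
finger_gap: 11.7
finger_force: 30.0
```

Call:
servo_tool:
  moves:
    - {"ax": 0,"ay": 0,"az": 0.02,"x": 0.1,"y": 0.17,"z": 0,"fingers": 1}
    - {"ax": 0,"ay": 0,"az": 0.04,"x": 0.2,"y": 0.35,"z": 0,"fingers": 1}
    - {"ax": 0,"ay": 0,"az": 0.06,"x": 0.3,"y": 0.53,"z": 0,"fingers": 1}
    - {"ax": 0,"ay": 0,"az": 0.079,"x": 0.4,"y": 0.7,"z": 0,"fingers": 1}
    - {"ax": 0,"ay": 0,"az": 0.079,"x": 0.5,"y": 0.85,"z": 0,"fingers": 1}
    - {"ax": 0,"ay": 0,"az": 0.079,"x": 0.5,"y": 0.92,"z": 0,"fingers": 1}
    - {"ax": 0,"ay": 0,"az": 0.079,"x": 0.5,"y": 0.92,"z": 0,"fingers": 1}
    - {"ax": 0,"ay": 0,"az": 0.079,"x": 0.5,"y": 0.92,"z": 0,"fingers": 1}

```text
time_s: 6.45
eef_pos: [593.4, -171.2, 218.6]
tool_rot: [[0.908, -0.419, -0.003], [-0.419, -0.908, 0.001], [-0.003, 0.0, -1.0]]
ft_force: [-0.7, 0.3, -0.5]
finger_gap: 11.6
finger_force: 30.0
```

```bash
cat > d.py <<'E'
from h import *
s=ctrl.get_state();print(s['eef_pos'].round(1),s['ft_force'].round(1))
w,W=grab('wrist','w3.png');a,S=grab('side','s3.png')
p=s['eef_pos'];tip=p-[8.6,-3.9,70.5];print('pred tip wrist',proj(W,tip),'side',proj(S,tip),'tcp side',proj(S,p))
u,v=proj(S,tip).astype(int);c=a[max(0,v-60):v+60,u-60:u+60]
cv2.imwrite('pics/crop3.png',np.hstack([cv2.resize(c,(480,480),interpolation=2),cv2.resize(w,(320,480))])[:,:,::-1]);print('crop origin',u-60,max(0,v-60),c.shape)
E
python3 d.py
```

```text
[ 593.4 -171.2  218.6] [-0.7  0.3 -0.5]
pred tip wrist [281.  230.5] side [369.5 249.9] tcp side [383.1 204.9]
crop origin 309 189 (120, 120, 3)
```

View pics/crop3.png

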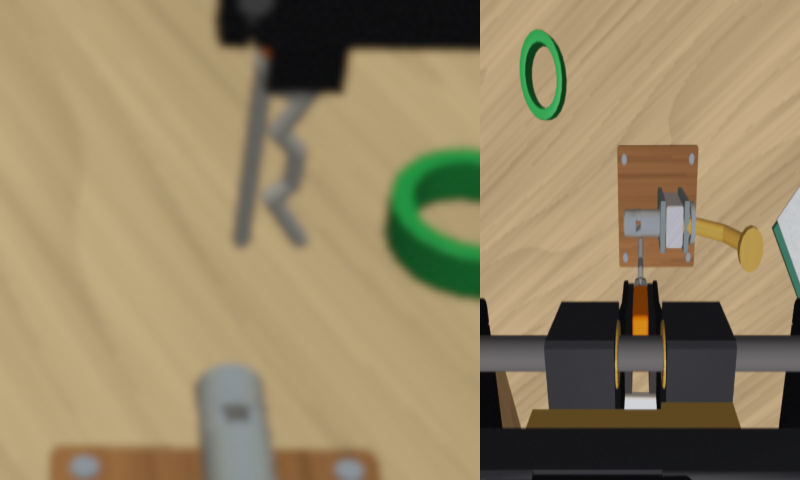

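Side crop: leg tip at (369.2,249.8), bow on the right, hole at (368,291.8). Wrist: bow end at about (281.7,208), hole at about (276.5,197), base edges parallel to the tool axes.

```bash
cat > e.py <<'E'
from h import *
W=ctrl.camera_params('wrist');S=ctrl.camera_params('side');w=cv2.imread('pics/w3.png')
g=cv2.cvtColor(w,cv2.COLOR_BGR2GRAY)[188:206,265:290];i=np.unravel_index(g.argmin(),g.shape);m=g<g.min()+25
ys,xs=np.nonzero(m);hu,hv=265+xs.mean(),188+ys.mean();print('hole px',hu,hv,m.sum(),g.min())
hw=onz(W,hu,hv,71);print('hole wrist',hw,'side',onz(S,368,291.8,71))
p=ctrl.get_state()['eef_pos'];print(p)
be=p-[8.6,-3.9,70.5]+18*np.array([.908,-.419,0]);print('bow end pred',proj(W,be))
for q in(hw,onz(S,368,291.8,71)):
    d=q-p;ex=np.array([.908,-.419,0]);ey=np.array([-.419,-.908,0]);print('leg shift tool x,y mm',(d@ex+9.4).round(1),(d@ey).round(1))
E
python3 e.py
```

```text
hole px 276.37931034482756 198.55172413793105 29 79
hole wrist [ 589.1 -162.1   71. ] side [ 590.  -168.1   71. ]
[ 594.01391036 -169.03542586  219.69322167]
bow end pred [281.2 206.8]
leg shift tool x,y mm 2.0 -4.2
leg shift tool x,y mm 5.4 0.8
```

Call:
servo_tool:
  moves:
    - {"ax": 0,"ay": 0,"az": 0,"x": 0.02,"y": -0.002,"z": 0.1,"fingers": 1}
    - {"ax": 0,"ay": 0,"az": 0,"x": 0.02,"y": -0.002,"z": 0.2,"fingers": 1}
    - {"ax": 0,"ay": 0,"az": 0,"x": 0.02,"y": -0.002,"z": 0.28,"fingers": 1}
    - {"ax": 0,"ay": 0,"az": 0,"x": 0.02,"y": -0.002,"z": 0.32,"fingers": 1}
    - {"ax": 0,"ay": 0,"az": 0,"x": 0.02,"y": -0.002,"z": 0.32,"fingers": 1}
    - {"ax": 0,"ay": 0,"az": 0,"x": 0.02,"y": -0.002,"z": 0.32,"fingers": 1}
    - {"ax": 0,"ay": 0,"az": 0,"x": 0.02,"y": -0.002,"z": 0.32,"fingers": 1}

```text
time_s: 7.13
eef_pos: [598.8, -171.7, 157.8]
tool_rot: [[0.909, -0.417, 0.002], [-0.417, -0.909, -0.0], [0.002, -0.0, -1.0]]
ft_force: [0.1, -0.8, -1.1]
finger_gap: 11.7
finger_force: 30.0
```

```bash
cat > f.py <<'E'
from h import *
import sys
n=sys.argv[1];s=ctrl.get_state();p=s['eef_pos'];print(p.round(1),s['ft_force'].round(1))
w,W=grab('wrist',f'w{n}.png');a,S=grab('side',f's{n}.png')
tip=p-[8.6,-3.9,70.5]
print('pred tip side',proj(S,tip),'wrist',proj(W,tip))
cs=[]
for im,P in((a,S),(w,W)):
    u,v=proj(P,tip-[0,0,6]).astype(int);u-=30;v-=40;cs.append(cv2.resize(im[v:v+80,u:u+60],(390,520),interpolation=2));print('org',u,v)
cv2.imwrite(f'pics/crop{n}.png',np.hstack(cs)[:,:,::-1])
E
python3 f.py 4
```

```text
[ 598.8 -171.7  157.8] [ 0.1 -0.8 -1.1]
pred tip side [369.2 283.1] wrist [281. 231.]
org 338 246
org 251 188
```

View pics/crop4.png

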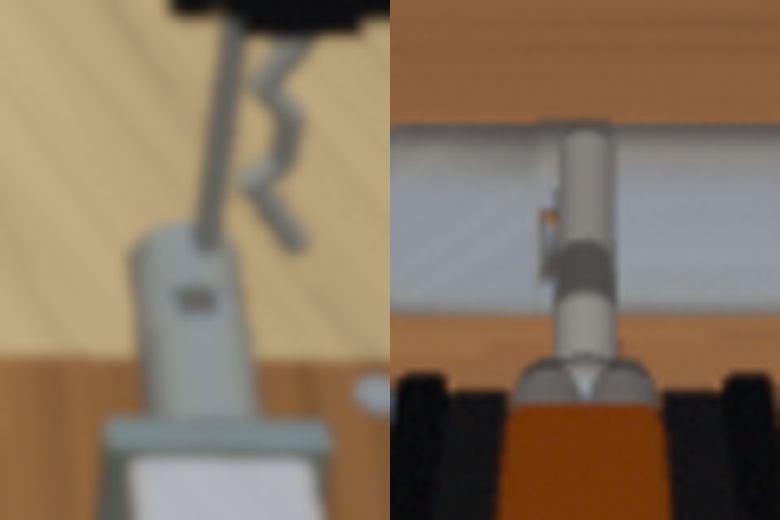

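Side crop: tip at (370,283.4), hole at (367.5,292). Wrist crop: the leg plane is at column 585; the hole shows from about 541 to 608, so the leg is about 1.3 mm too far right (+tool y).

```bash
python3 - <<'E'
from h import *
S=ctrl.camera_params('side');t=onz(S,370,283.4,87.3);h=onz(S,367.5,292,71);d=h-t
print(t,h,d@[.909,-.417,0],d@[-.417,-.909,0],ctrl.get_state()['eef_pos'])
E
```

```text
[ 591.  -168.7   87.3] [ 589.2 -168.1   71. ] -1.8863999999999563 0.2051999999999861 [ 598.85812631 -172.13374578  157.90248057]
```

Call:
servo_tool:
  moves:
    - {"ax": 0,"ay": 0,"az": 0,"x": -0.007,"y": -0.005,"z": 0.02,"fingers": 1}
    - {"ax": 0,"ay": 0,"az": 0,"x": -0.007,"y": -0.005,"z": 0.04,"fingers": 1}
    - {"ax": 0,"ay": 0,"az": 0,"x": -0.007,"y": -0.005,"z": 0.06,"fingers": 1}
    - {"ax": 0,"ay": 0,"az": 0,"x": -0.007,"y": -0.005,"z": 0.06,"fingers": 1}
    - {"ax": 0,"ay": 0,"az": 0,"x": -0.007,"y": -0.005,"z": 0.06,"fingers": 1}
    - {"ax": 0,"ay": 0,"az": 0,"x": -0.007,"y": -0.005,"z": 0.06,"fingers": 1}
    - {"ax": 0,"ay": 0,"az": 0,"x": -0.007,"y": -0.005,"z": 0.06,"fingers": 1}
    - {"ax": 0,"ay": 0,"az": 0,"x": -0.007,"y": -0.005,"z": 0.06,"fingers": 1}

```text
time_s: 7.9
eef_pos: [597.4, -170.8, 144.7]
tool_rot: [[0.909, -0.418, 0.0], [-0.418, -0.909, -0.0], [0.0, -0.0, -1.0]]
ft_force: [0.3, -0.6, -1.0]
finger_gap: 11.8
finger_force: 30.0
```

Call:
servo_tool:
  moves:
    - {"ax": 0,"ay": 0,"az": 0,"x": 0,"y": 0,"z": 0.005,"fingers": 1}
    - {"ax": 0,"ay": 0,"az": 0,"x": 0,"y": 0,"z": 0.01,"fingers": 1}
    - {"ax": 0,"ay": 0,"az": 0,"x": 0,"y": 0,"z": 0.015,"fingers": 1}
    - {"ax": 0,"ay": 0,"az": 0,"x": 0,"y": 0,"z": 0.015,"fingers": 1}
    - {"ax": 0,"ay": 0,"az": 0,"x": 0,"y": 0,"z": 0.015,"fingers": 1}

```text
time_s: 8.32
eef_pos: [597.2, -170.7, 141.5]
tool_rot: [[0.909, -0.418, -0.0], [-0.418, -0.909, 0.0], [-0.0, -0.0, -1.0]]
ft_force: [0.6, 0.3, -1.8]
finger_gap: 11.5
finger_force: 30.0
```

Call:
servo_tool:
  moves:
    - {"ax": 0,"ay": 0,"az": 0,"x": 0,"y": 0,"z": 0.005,"fingers": 1}
    - {"ax": 0,"ay": 0,"az": 0,"x": 0,"y": 0,"z": 0.01,"fingers": 1}
    - {"ax": 0,"ay": 0,"az": 0,"x": 0,"y": 0,"z": 0.015,"fingers": 1}
    - {"ax": 0,"ay": 0,"az": 0,"x": 0,"y": 0,"z": 0.015,"fingers": 1}

```text
time_s: 8.65
eef_pos: [597.4, -170.8, 138.4]
tool_rot: [[0.909, -0.418, 0.0], [-0.418, -0.909, 0.0], [0.0, -0.0, -1.0]]
ft_force: [0.5, 0.1, -2.1]
finger_gap: 11.5
finger_force: 30.0
```

Call:
servo_tool:
  moves:
    - {"ax": 0,"ay": 0,"az": 0,"x": 0,"y": 0,"z": 0.005,"fingers": 1}
    - {"ax": 0,"ay": 0,"az": 0,"x": 0,"y": 0,"z": 0.01,"fingers": 1}
    - {"ax": 0,"ay": 0,"az": 0,"x": 0,"y": 0,"z": 0.01,"fingers": 1}
    - {"ax": 0,"ay": 0,"az": 0,"x": 0,"y": 0,"z": 0.01,"fingers": 1}

```text
time_s: 8.98
eef_pos: [597.5, -170.8, 136.5]
tool_rot: [[0.909, -0.418, 0.0], [-0.418, -0.909, -0.0], [0.0, -0.0, -1.0]]
ft_force: [0.8, -0.6, -1.0]
finger_gap: 11.4
finger_force: 30.0
```

Tip is 6 mm inside the hole with no push. Going on, watching the force.

Call:
servo_tool:
  moves:
    - {"ax": 0,"ay": 0,"az": 0,"x": 0,"y": 0,"z": 0.01,"fingers": 1}
    - {"ax": 0,"ay": 0,"az": 0,"x": 0,"y": 0,"z": 0.02,"fingers": 1}
    - {"ax": 0,"ay": 0,"az": 0,"x": 0,"y": 0,"z": 0.03,"fingers": 1}
    - {"ax": 0,"ay": 0,"az": 0,"x": 0,"y": 0,"z": 0.03,"fingers": 1}

```text
time_s: 9.32
eef_pos: [597.4, -170.8, 130.2]
tool_rot: [[0.908, -0.418, 0.0], [-0.418, -0.908, 0.0], [0.0, -0.0, -1.0]]
ft_force: [3.1, -0.2, -2.6]
finger_gap: 12.0
finger_force: 30.0
```

Call:
servo_tool:
  moves:
    - {"ax": 0,"ay": 0,"az": 0,"x": 0,"y": 0,"z": 0.01,"fingers": 1}
    - {"ax": 0,"ay": 0,"az": 0,"x": 0,"y": 0,"z": 0.02,"fingers": 1}
    - {"ax": 0,"ay": 0,"az": 0,"x": 0,"y": 0,"z": 0.03,"fingers": 1}
    - {"ax": 0,"ay": 0,"az": 0,"x": 0,"y": 0,"z": 0.03,"fingers": 1}

```text
time_s: 9.65
eef_pos: [597.8, -170.9, 124.6]
tool_rot: [[0.908, -0.418, 0.001], [-0.418, -0.908, -0.0], [0.001, -0.0, -1.0]]
ft_force: [4.1, -1.3, 0.5]
finger_gap: 12.0
finger_force: 30.0
```

Call:
servo_tool:
  moves:
    - {"ax": 0,"ay": 0,"az": 0,"x": 0.004,"y": 0,"z": 0.005,"fingers": 1}
    - {"ax": 0,"ay": 0,"az": 0,"x": 0.004,"y": 0,"z": 0.01,"fingers": 1}
    - {"ax": 0,"ay": 0,"az": 0,"x": 0.004,"y": 0,"z": 0.015,"fingers": 1}
    - {"ax": 0,"ay": 0,"az": 0,"x": 0.004,"y": 0,"z": 0.015,"fingers": 1}

```text
time_s: 9.98
eef_pos: [598.2, -171.2, 121.6]
tool_rot: [[0.908, -0.418, 0.001], [-0.418, -0.908, -0.0], [0.001, -0.0, -1.0]]
ft_force: [4.7, -1.8, 1.7]
finger_gap: 12.2
finger_force: 30.0
```

Call:
servo_tool:
  moves:
    - {"ax": 0,"ay": 0,"az": 0,"x": 0,"y": 0,"z": 0.005,"fingers": 1}
    - {"ax": 0,"ay": 0,"az": 0,"x": 0,"y": 0,"z": 0.01,"fingers": 1}
    - {"ax": 0,"ay": 0,"az": 0,"x": 0,"y": 0,"z": 0.015,"fingers": 1}
    - {"ax": 0,"ay": 0,"az": 0,"x": 0,"y": 0,"z": 0.015,"fingers": 1}

```text
time_s: 10.32
eef_pos: [598.3, -171.3, 118.8]
tool_rot: [[0.909, -0.418, 0.001], [-0.418, -0.909, -0.0], [0.001, -0.0, -1.0]]
ft_force: [4.7, -2.1, 3.1]
finger_gap: 11.7
finger_force: 30.0
```

Call:
servo_tool:
  moves:
    - {"ax": 0,"ay": 0,"az": 0,"x": 0.003,"y": 0,"z": 0.005,"fingers": 1}
    - {"ax": 0,"ay": 0,"az": 0,"x": 0.003,"y": 0,"z": 0.01,"fingers": 1}
    - {"ax": 0,"ay": 0,"az": 0,"x": 0.003,"y": 0,"z": 0.015,"fingers": 1}
    - {"ax": 0,"ay": 0,"az": 0,"x": 0.003,"y": 0,"z": 0.015,"fingers": 1}

```text
time_s: 10.65
eef_pos: [598.5, -171.3, 115.2]
tool_rot: [[0.909, -0.418, -0.0], [-0.418, -0.909, 0.0], [-0.0, 0.0, -1.0]]
ft_force: [5.1, -2.2, 0.9]
finger_gap: 11.6
finger_force: 30.0
```

Call:
servo_tool:
  moves:
    - {"ax": 0,"ay": 0,"az": 0,"x": 0,"y": 0,"z": 0.005,"fingers": 1}
    - {"ax": 0,"ay": 0,"az": 0,"x": 0,"y": 0,"z": 0.01,"fingers": 1}
    - {"ax": 0,"ay": 0,"az": 0,"x": 0,"y": 0,"z": 0.015,"fingers": 1}
    - {"ax": 0,"ay": 0,"az": 0,"x": 0,"y": 0,"z": 0.015,"fingers": 1}

```text
time_s: 10.98
eef_pos: [598.3, -171.3, 111.9]
tool_rot: [[0.909, -0.418, -0.001], [-0.418, -0.909, 0.0], [-0.001, 0.0, -1.0]]
ft_force: [5.7, -2.8, -0.7]
finger_gap: 11.8
finger_force: 30.0
```

Call:
servo_tool:
  moves:
    - {"ax": 0,"ay": 0,"az": 0,"x": 0,"y": 0,"z": 0.005,"fingers": 1}
    - {"ax": 0,"ay": 0,"az": 0,"x": 0,"y": 0,"z": 0.01,"fingers": 1}
    - {"ax": 0,"ay": 0,"az": 0,"x": 0,"y": 0,"z": 0.015,"fingers": 1}
    - {"ax": 0,"ay": 0,"az": 0,"x": 0,"y": 0,"z": 0.015,"fingers": 1}

```text
time_s: 11.32
eef_pos: [598.1, -171.2, 108.6]
tool_rot: [[0.909, -0.418, -0.001], [-0.418, -0.909, 0.0], [-0.001, 0.0, -1.0]]
ft_force: [5.7, -2.1, -2.8]
finger_gap: 11.5
finger_force: 30.0
```

The force has turned to a downward pull, so the bow is going over. Follow it down to home (TCP ≈98.5).

Call:
servo_tool:
  moves:
    - {"ax": 0,"ay": 0,"az": 0,"x": 0.003,"y": 0,"z": 0.01,"fingers": 1}
    - {"ax": 0,"ay": 0,"az": 0,"x": 0.003,"y": 0,"z": 0.02,"fingers": 1}
    - {"ax": 0,"ay": 0,"az": 0,"x": 0.003,"y": 0,"z": 0.03,"fingers": 1}
    - {"ax": 0,"ay": 0,"az": 0,"x": 0.003,"y": 0,"z": 0.03,"fingers": 1}

```text
time_s: 11.65
eef_pos: [598.2, -171.3, 102.0]
tool_rot: [[0.909, -0.418, -0.002], [-0.418, -0.909, 0.001], [-0.002, 0.0, -1.0]]
ft_force: [4.1, -1.1, -8.8]
finger_gap: 11.7
finger_force: 30.0
```

Call:
servo_tool:
  moves:
    - {"ax": 0,"ay": 0,"az": 0,"x": 0,"y": 0,"z": 0.005,"fingers": 1}
    - {"ax": 0,"ay": 0,"az": 0,"x": 0,"y": 0,"z": 0.01,"fingers": 1}
    - {"ax": 0,"ay": 0,"az": 0,"x": 0,"y": 0,"z": 0.015,"fingers": 1}
    - {"ax": 0,"ay": 0,"az": 0,"x": 0,"y": 0,"z": 0.015,"fingers": 1}

```text
time_s: 11.98
eef_pos: [598.6, -171.4, 100.1]
tool_rot: [[0.909, -0.418, -0.001], [-0.418, -0.909, 0.0], [-0.001, 0.0, -1.0]]
ft_force: [1.3, -0.2, -5.2]
finger_gap: 11.8
finger_force: 30.0
```

Call:
servo_tool:
  moves:
    - {"ax": 0,"ay": 0,"az": 0,"x": 0,"y": 0,"z": 0.005,"fingers": 1}
    - {"ax": 0,"ay": 0,"az": 0,"x": 0,"y": 0,"z": 0.01,"fingers": 1}
    - {"ax": 0,"ay": 0,"az": 0,"x": 0,"y": 0,"z": 0.01,"fingers": 1}
    - {"ax": 0,"ay": 0,"az": 0,"x": 0,"y": 0,"z": 0.01,"fingers": 1}

```text
time_s: 12.32
eef_pos: [599.0, -171.5, 98.6]
tool_rot: [[0.909, -0.418, -0.0], [-0.418, -0.909, 0.0], [-0.0, 0.0, -1.0]]
ft_force: [-0.1, 0.5, -0.9]
finger_gap: 11.7
finger_force: 30.0
```

Force is zero at exactly the home height. Let go and rise.

Call:
servo_tool:
  moves:
    - {"ax": 0,"ay": 0,"az": 0,"x": 0,"y": 0,"z": 0,"fingers": 0.7}
    - {"ax": 0,"ay": 0,"az": 0,"x": 0,"y": 0,"z": 0,"fingers": 0.7}
    - {"ax": 0,"ay": 0,"az": 0,"x": 0,"y": 0,"z": 0,"fingers": 0.6}
    - {"ax": 0,"ay": 0,"az": 0,"x": 0,"y": 0,"z": 0,"fingers": 0.6}
    - {"ax": 0,"ay": 0,"az": 0,"x": 0,"y": 0,"z": 0,"fingers": 0.6}
    - {"ax": 0,"ay": 0,"az": 0,"x": 0,"y": 0,"z": 0,"fingers": 0.6}

```text
time_s: 12.82
eef_pos: [599.1, -171.6, 98.6]
tool_rot: [[0.909, -0.418, -0.0], [-0.418, -0.909, 0.0], [-0.0, -0.0, -1.0]]
ft_force: [-0.6, 0.1, 0.2]
finger_gap: 33.6
finger_force: 0.0
```

Call:
servo_tool:
  moves:
    - {"ax": 0,"ay": 0,"az": 0,"x": 0,"y": 0,"z": -0.06,"fingers": 0.6}
    - {"ax": 0,"ay": 0,"az": 0,"x": 0,"y": 0,"z": -0.15,"fingers": 0.6}
    - {"ax": 0,"ay": 0,"az": 0,"x": 0,"y": 0,"z": -0.35,"fingers": 0.6}
    - {"ax": 0,"ay": 0,"az": 0,"x": 0,"y": 0,"z": -0.55,"fingers": 0.6}
    - {"ax": 0,"ay": 0,"az": 0,"x": 0,"y": 0,"z": -0.6,"fingers": 0.6}
    - {"ax": 0,"ay": 0,"az": 0,"x": 0,"y": 0,"z": -0.6,"fingers": 0.6}

```text
time_s: 13.32
eef_pos: [601.3, -171.9, 224.4]
tool_rot: [[0.908, -0.418, 0.008], [-0.418, -0.909, -0.002], [0.008, -0.001, -1.0]]
ft_force: [0.2, -0.4, -0.7]
finger_gap: 34.7
finger_force: 0.0
```

```bash
python3 - <<'E'
from h import *
a,S=grab('side','s5.png');w,W=grab('wrist','w5.png')
cv2.imwrite('pics/crop5.png',np.hstack([cv2.resize(a[220:340,310:430],(400,400),interpolation=2),cv2.resize(w,(400,400))])[:,:,::-1])
b=np.array([590.5,-167.8,0]);x=np.array([.909,-.417,0])
for n,q in(('tip',b+[0,0,28]),('coil',b+9*x+[0,0,100]),('tabtopC',b+9.5*x+[0,0,134])):
    print(n,((proj(S,q)-[310,220])*400/120).round())
E
```

```text
tip [185. 309.]
coil [224. 188.]
tabtopC [234. 124.]
```

View pics/crop5.png

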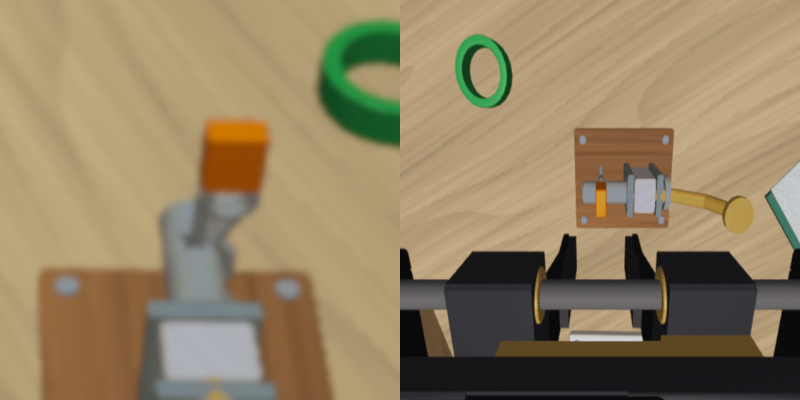

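The picture shows the clip upright on the pin: tab top at crop (235,125) against (234,124) predicted for home, leg in the hole and bow around the pin. The gripper is clear.

```bash
python3 -c "
from workcell import ctrl
print(ctrl.job_done())"
```

```text
the job is handed in; nothing more can be done
None
```

The R-clip's leg is through the hinge-pin hole with the bow sprung over the pin; it hangs upright at its home height, released, and the job was handed in at about 13.4 s with readings never above about 10 N.

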